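Wedge a blank into the clamping board

ROBOT

A 7-joint arm with a two-finger parallel gripper is mounted at the origin on the work surface. World frame = base frame: x ahead of the robot, y to its left, z up, the work surface at z = 0. Lengths are in mm, angles in degrees, forces in N, time in s.
With the tool pointing down it reaches from about 425 to 875 mm from the base axis. Payload 8.4 kg.
Tool frame: the origin (TCP) lies midway between the tips of the shut fingers; the grasp point (between the pads) lies 19 mm behind it; z points along the fingers, x is the direction in which the jaws open and shut, and the axes are right-handed (so a half turn about z gives the same grasp; the last joint's range is limited). The gripper opens to 85 mm and grips with 20 to 120 N. Pads are 22 mm wide; open, the fingers measure 114 mm over their backs; the gripper's body (76 mm by 85 mm) begins 54 mm behind the grasp point. The pads swing forward as they close: fully open they stand 13 mm farther back than shut.
Start: joints at [-72.09, 19.091, 2.286, 83.961, -0.768, 76.965, -3.352], TCP at [260.167, 595.632, 231.308] pointing down, gripper open.
Joint ranges: [-147.57, 147.57], [-21.85, 119.76], [-74.77, 79.35], [14.55, 137.4], [-85.83, 265.84], [4.83, 119.75], [-152.11, 152.11]. Speed limits (degrees/s): [127.2, 127.2, 159.86, 159.86, 180, 180, 180].

INTERFACE

Orientations are given as [roll, pitch, yaw] about the fixed x, y, z axes, in that order (R = Rz(yaw) Ry(pitch) Rx(roll)).
In Python, from bench import robot, get_image, calibration gives the robot as it stands.
- The arm moves only by the tool carry_out, never from a script. Its arguments are lists of equal length, an entry for each row: "fingers": the gripper command: -1 is shut, 1 is fully open, values between are in proportion; "delta_pos": the shift along the tool's x, y, z in mm, a list of three; "spin": the turn about the tool's z in degrees. A call has 1 to 10 rows; each row is the pose to reach, as a shift and turn from the pose commanded when the call began, along the tool's axes at that moment; what a row does not reach only later rows make up. A row lasts 1/8 s, in which the tool goes at most 62.5 mm and 10.7 degrees, less where a joint would pass 70% of its speed; a pose out of reach is approached as far as the arm can. A call with a gripper value outside its range is refused whole. The fingers move at their own pace and stop on an object; the grip force is fixed at half the most. Time passes only in rows, so rows that repeat a pose let the fingers close. It gives the time, the measured TCP pose, the force and the opening at its end, in the units of the state.
- robot.sense(): the state, without advancing time (a new reading comes with each control period).
- get_image(name): name is "side" or "top"; returns the picture (384x512x3 uint8, red, green, blue); there is no depth.
- calibration(name): a dict with "camera_matrix" (3x3 intrinsics, pixels), "extrinsics" (4x4, takes a point from camera to world coordinates). Camera axes: x right, y up, looking along -z (the intrinsics and any distortion apply to the point x, -y, -z); pixel columns grow to the right and rows downward; lengths in mm; the calibration is good to about 2 mm. A picture is of the moment at which its call begins. calibration takes no time and is no camera call.
- robot.close_job(): hands the job in, once; it reports no verdict.
The state is a dict: "clock": time; "joint_positions": joint angles; "qvel": joint speeds; "effort": joint torques, N m; "tool_pos": TCP position; "orientation": TCP orientation; "wrist_force": force on the tool from outside, world axes, zero at the start; "torque": the same for the moment, N m; "gripper_width": opening from 0.0 (shut) to 1.0 (fully open).
Only numpy, scipy, OpenCV 4.12 (cv2) and the standard library are available. Lean on these libraries where they do the work, as an engineer would, in place of code of your own. Each camera call takes 0.05 s, during which the arm holds its last target.

TASK

Slide the loose board along the clamping board until its end is up against the end stop. Then take the wooden mallet and tap the long wedge in beside the board, in several taps rather than one shove and never with the gripper itself, until it stops advancing and holds the board tight against the fence. Lay the mallet back flat on the bench, off the clamping board, and leave the other things on the bench where they are.

Things in the scene. Friction and masses are not known exactly. Their poses are not given: they have to be found in the camera images.
- jig: Clamping board fixed to the bench: plywood base 240 (x) by 360 (y) by 12 mm with dark bars, 26 mm high, on it. Origin: centre of its underside. Fence: along the far side, inner face at x = +90 mm. End stop: across the right end, x = -72 to +88 mm, inner face at y = -150 mm. The left end (y = +180 mm) is open.
- jig_stop (a point): Point on the end stop's inner face at the base's top (12 mm above the bench), 40 mm along +x from the base's middle: where the middle of the board's end comes to rest. Axes as those of the clamping board.
- cleat: Slanting dark cleat 180 by 35 by 26 mm high, fixed on the base on the robot's side of the wedge; the gap between it and the board narrows 1 in 6 towards the end stop. Origin: at the base's top, mid-length on its face to the wedge; axes as the clamping board's. Screwed down a few mm differently each time, so the wedge goes in further or less far.
- board: Loose pale wooden blank, 100 (x) by 240 (y) by 34 mm thick, 0.35 to 0.65 kg (slides under 2 to 5 N), lying flat on the base between fence and wedge with 1 to 3 mm of play, drawn back 20 to 50 mm from the end stop. Origin: centre of its underside.
- board_foot (a point): Middle of the lower edge of the board's end that faces the end stop.
- board_head (a point): Centre of the board's other (left, open) end face, 17 mm above the base: push here, along the clamping board's -y.
- wedge: Long wedge, loose on the base between board and cleat: 200 long, 28 high, 51 wide at the butt, 18 mm at the thin end, 0.14 kg. Straight side to the board (+x). Points along its -y to the end stop; the butt sticks out to the left. Driven along -y it runs free (under 3 N) for 30 to 85 mm, then jams within a few mm; taps of 10 to 20 N make it tight, and friction keeps it. Origin: middle of the butt's lower edge.
- wedge_butt (a point): Centre of the wedge's butt face (51 wide, 28 mm high, looking along +y), 14 mm above the base's top: strike here.
- mallet: Wooden mallet, 0.36 kg, lying on its side, handle towards the robot. Head 75 (x, along the handle) by 110 (y, between its two flat striking faces) by 54 mm high. Handle along -x, rectangular, 24 wide (y), 22 high, from x = -37 to -192 mm, its middle 27 mm above the bench. Origin: on the underside below the head's centre; it balances 15 mm from there towards the handle.
- mallet_grip (a point): Middle of the handle 78 mm from the head's centre (40 mm clear of the head): grip here, closing along the mallet's y.
- mallet_head (a point): Centre of the mallet's head; each striking face (75 by 54 mm) lies 55 mm away along its +y or -y. 27 mm above the bench when the mallet lies flat.
- plane: Bystander: steel hand plane, 240 by 60 mm, 100 mm high, right of the clamping board. Leave it.
- oil_tin: Bystander: round white tin, 84 mm across, 100 mm high, beyond the clamping board. Leave it.
- glue_bottle: Bystander: orange glue bottle, 56 mm across, 170 mm high, at the left. Leave it.
- sanding_block: Bystander: cork sanding block 110 by 65 by 36 mm, at the far left of the clamping board. Leave it.
- offcut: Bystander: wooden offcut 160 by 50 by 34 mm, at the far right. Leave it.
- spare_wedge: Bystander: small spare wedge, 120 long, 30 wide at the butt, 18 mm high, lying on the bench on the robot's side of the clamping board. Not the wedge to drive. Leave it.
- pencil: Bystander: flat carpenter's pencil 175 by 14 by 8 mm, on the bench near the robot. Leave it.
- screwdriver: Bystander: blue-handled screwdriver, 210 mm long, at the far left. Leave it.
Things that resemble listed ones, but are neither listed nor needed, are in the scene too. Leave any green look-alike of the wedge alone.

How it is judged (in metres and radians):
On the way, in this order (a step that is already met when the one before it is completed fails the run):
1. the board's end is up against the end stop (y of board_foot in the frame of jig_stop below 0.004 m), for 0.2 s.
2. the first tap or taps have driven the wedge on by 5 mm or more and the lifted mallet is off it again, with the wedge not yet tight (distance of wedge_butt from where it was at the start of the episode above 0.005 m and height (world z) of mallet_head above 0.035 m and contact force between mallet and wedge below 0.1 N), for 0.05 s.
3. the wedge sits tight: it presses on the board by itself, the mallet off it (contact force between wedge and board above 12 N and contact force between mallet and wedge below 0.5 N), for 0.3 s.
At the end, for the whole second after the job is handed in: Board flat on the base, end within 4 mm of the stop, side within 3 mm of the fence all along; wedge jammed and at rest, pressing on the board with over 12 N by itself; mallet lying flat and still on the bench, off clamping board and wedge (all of step 3 and y of board_foot in the frame of jig_stop below 0.004 m and x of each of board_foot, board_head in the frame of jig above 0.037 m and height (world z) of board_head below 0.034 m and height (world z) of mallet_head below 0.032 m and height (world z) of mallet_grip below 0.036 m and linear speed of mallet below 0.02 m/s and linear speed of wedge below 0.01 m/s); the robot touches nothing.
It fails at once if the gripper or arm pushes the wedge itself (contact force between wedge and the fingers above 1 N or contact force between wedge and the arm above 1 N).
It fails at once if a bystander is moved more than 30 mm (distance of any of plane, oil_tin, glue_bottle, sanding_block, offcut, spare_wedge, pencil, screwdriver from where it was at the start of the episode above 0.03 m).
It also fails if it takes over 67 s, if anything falls off the work surface, if the arm or the gripper's body presses on something with over 40 N, if the wrist force passes 120 N, or if a joint passes its speed limit or range.

## Working session

There is one attempt and no reset: what is moved stays moved. The work goes in short steps, Python scripts to look and compute and a tool call to move; the robot and the scene stay as the last step left them, time stands still between calls to the robot, and variables do not carry over. Pictures are saved under pics/ and viewed, and the job is handed in when it is done.

Besides the shell and the picture viewer there is one more tool, called as name([rows], argument=value, ...), one row to a line, values as JSON. carry_out: Moves the arm, as the interface text tells. Its arguments: {"type":"object","properties":{"fingers":{"type":"array"},"delta_pos":{"type":"array"},"spin":{"type":"array"}},"required":["fingers","delta_pos","spin"]}

```bash
ls; mkdir -p pics; cat > h.py <<'E'
import numpy as np, cv2
from bench import robot,get_image,calibration
def snap(n,f):
    im=get_image(n); cv2.imwrite('pics/'+f+'.png',im[:,:,::-1]); return im
def ray(n,u,v):
    c=calibration(n);K=np.array(c['camera_matrix']);T=np.array(c['extrinsics'])
    d=np.linalg.inv(K)@[u,v,1]; d=T[:3,:3]@np.array([d[0],-d[1],-d[2]]); return T[:3,3],d
def at(n,u,v,z):
    o,d=ray(n,u,v); return o+d*(z-o[2])/d[2]
def proj(n,p):
    c=calibration(n);K=np.array(c['camera_matrix']);T=np.array(c['extrinsics'])
    q=T[:3,:3].T@(np.array(p)-T[:3,3]); q=K@[q[0],-q[1],-q[2]]; return q[:2]/q[2]
E
python3 - <<'E'
from h import *
np.set_printoptions(precision=1,suppress=True)
for n in('side','top'):
    im=snap(n,n+'0');print(n,calibration(n)); cv2.imwrite(f'pics/{n}0b.png',cv2.resize(im[:,:,::-1],(800,600),interpolation=cv2.INTER_CUBIC))
print(robot.sense())
E
```

```text
pics
side {'camera_matrix': array([[494. ,   0. , 258.7],
       [  0. , 494. , 197.1],
       [  0. ,   0. ,   1. ]]), 'extrinsics': array([[  -1. ,    0.1,   -0.1,  254.8],
       [  -0.2,   -0.7,    0.6, 1133.3],
       [  -0. ,    0.7,    0.8, 1310.8],
       [   0. ,    0. ,    0. ,    1. ]])}
top {'camera_matrix': array([[471. ,   0. , 264.7],
       [  0. , 471. , 195.9],
       [  0. ,   0. ,   1. ]]), 'extrinsics': array([[  -0. ,    1. ,   -0.1,  262. ],
       [  -1. ,   -0. ,   -0. ,   38.2],
       [  -0. ,    0.1,    1. , 1530.8],
       [   0. ,    0. ,    0. ,    1. ]])}
{'clock': 0.1, 'joint_positions': array([-72.1,  19.1,   2.3,  84. ,  -0.8,  77. ,  -3.4]), 'qvel': array([ 0.1, -0. ,  0. , -0.1,  0.1, -0. ,  0. ]), 'effort': array([  0. , -66. ,   1.4, -40.6,   0. ,   0. ,  -0. ]), 'tool_pos': array([260. , 595.3, 230.5]), 'orientation': array([180. ,   0.1,  66.4]), 'wrist_force': array([ 0.6, -0.2,  0.3]), 'torque': array([-0. ,  0.1,  0. ]), 'gripper_width': 1.000299905153111}
```

View pics/top0b.png

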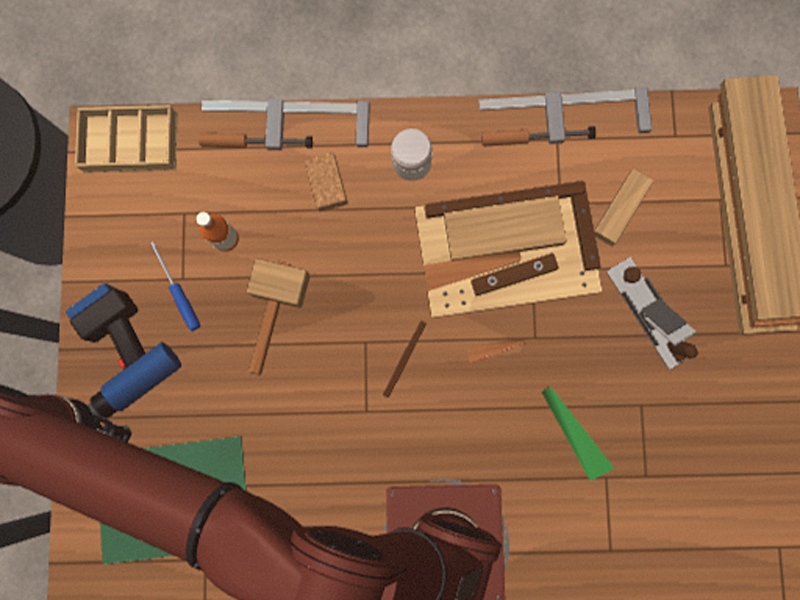

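View pics/side0b.png

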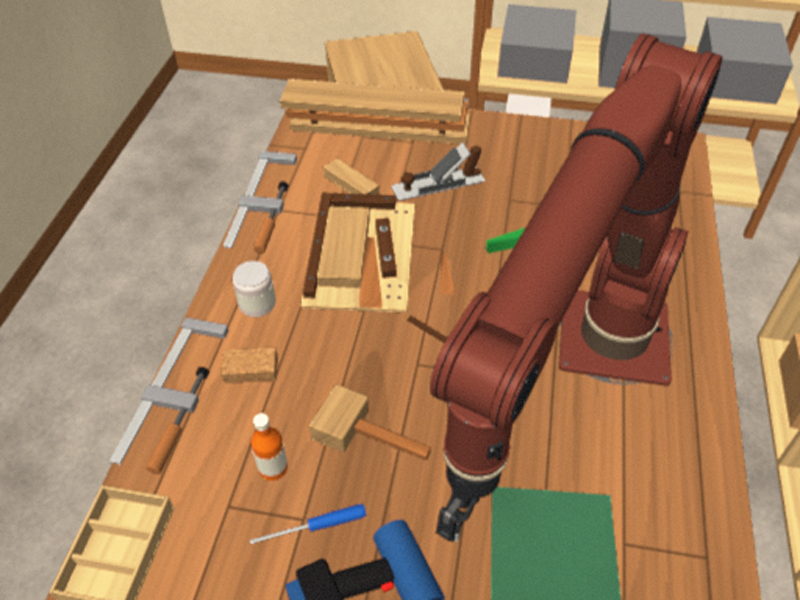

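Candidates for the wedge, in 800-px top pixels: the orange-brown piece between board and cleat at (470,268), the small spare wedge at (495,350) and the green look-alike at (578,435). Only the first lies on the base beside the cleat. There is one wooden mallet, at (275,300). I'll enlarge the jig and mallet to confirm both.

```bash
python3 - <<'E'
import cv2
im=cv2.imread('pics/top0.png')
cv2.imwrite('pics/jigcrop.png',cv2.resize(im[110:210,260:390],None,fx=6,fy=6,interpolation=cv2.INTER_CUBIC))
im=cv2.imread('pics/top0.png')
cv2.imwrite('pics/malcrop.png',cv2.resize(im[150:250,140:260],None,fx=6,fy=6,interpolation=cv2.INTER_CUBIC))
im=cv2.imread('pics/side0.png')
cv2.imwrite('pics/jigcrop_s.png',cv2.resize(im[115:205,180:280],None,fx=6,fy=6,interpolation=cv2.INTER_CUBIC))
E
```

```text
(no output)
```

View pics/jigcrop.png

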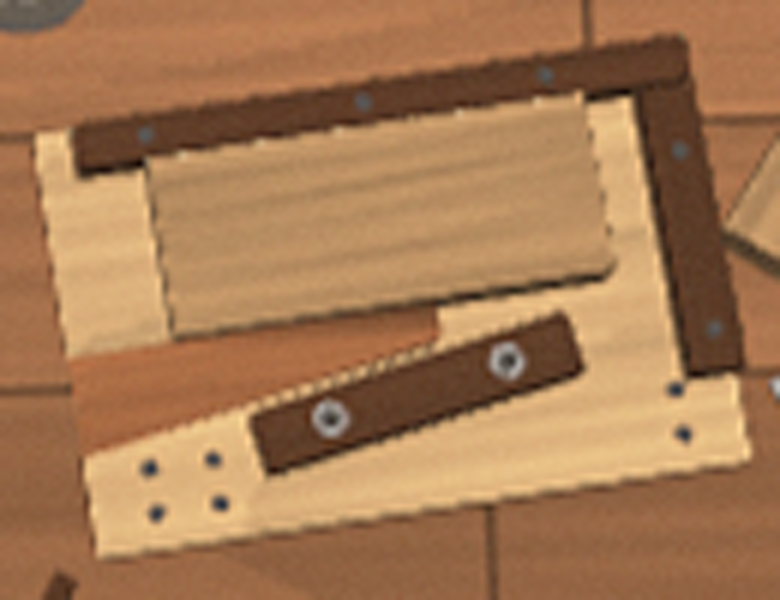

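View pics/malcrop.png

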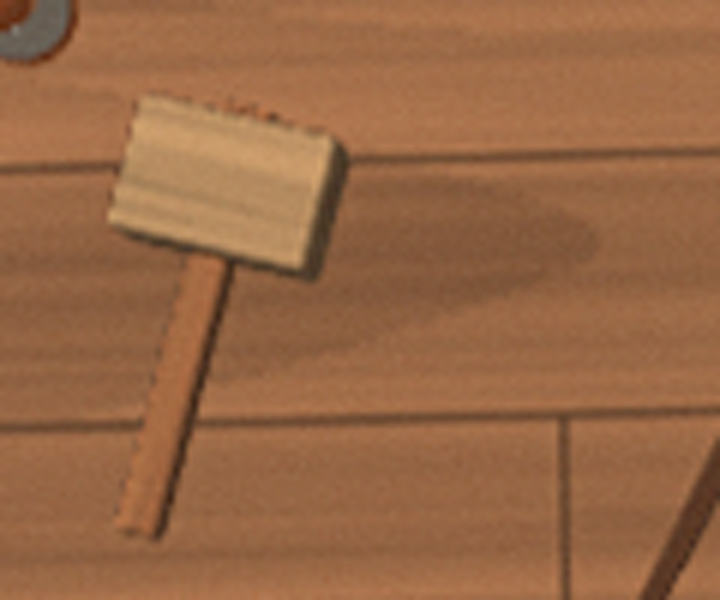

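View pics/jigcrop_s.png

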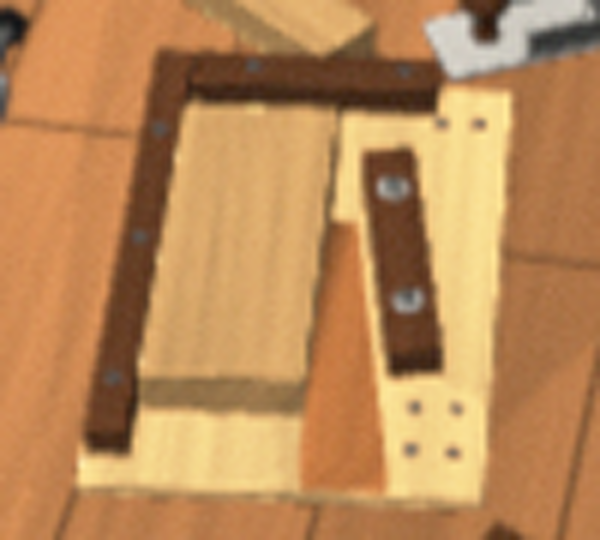

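```bash
python3 - <<'E'
from h import *
np.set_printoptions(precision=1,suppress=True)
def T(x,y,z,ox=260,oy=110,n='top'): return at(n,ox+(x+.5)/6-.5,oy+(y+.5)/6-.5,z)
def S(x,y,z): return T(x,y,z,180,115,'side')
b=[T(*p,12) for p in[(37,133),(98,557),(752,462)]]
print('base',*b, np.linalg.norm(b[0]-b[1]),np.linalg.norm(b[1]-b[2]))
def yaw(d): return np.degrees(np.arctan2(d[1],d[0]))
print('yaw jig', yaw(b[0]-b[1]), yaw(b[1]-b[2])-90)
bs=[S(*p,12) for p in[(80,490),(480,503),(510,92)]];print('base side',*bs,yaw(bs[0]-bs[1]),yaw(bs[1]-bs[2])-90)
B=[T(*p,46) for p in[(147,160),(583,95),(612,268),(172,335)]]
print('board',*B,'c',np.mean(B,0),[np.linalg.norm(B[i]-B[i-1]) for i in range(4)], yaw(B[0]-B[1])-90,yaw(B[3]-B[2])-90)
Bs=[S(*p,46) for p in[(138,380),(188,105),(337,108),(305,382)]]
print('board side',*Bs,np.mean(Bs,0),yaw(Bs[0]-Bs[1])-90,yaw(Bs[3]-Bs[2])-90)
W=[T(*p,40) for p in[(68,357),(83,455),(438,342),(438,307)]]
print('wedge',*W,np.linalg.norm(W[0]-W[1]))
W=[S(*p,40) for p in[(302,490),(385,490)]]
print('wedge s',*W)
M=[T(*p,54,140,150) for p in[(140,95),(335,137),(302,272),(108,225)]]
print('mallet head',*M,np.mean(M,0),[np.linalg.norm(M[i]-M[i-1]) for i in range(4)],yaw(M[0]-M[1])-90,yaw(M[3]-M[2])-90)
H=[T(*p,38,140,150) for p in[(115,525),(162,538),(188,258),(233,265)]]
print('handle',*H,yaw(H[2]-H[0]),yaw(H[3]-H[1]))
E
```

```text
base [697.7  43.1  12. ] [460.1  15.5  12. ] [ 503.4 -340.7   12. ] 239.21368268922942 358.90822061699276
yaw jig 6.609738465719401 6.9278779072426175
base side [693.3  48.7  12. ] [461.4  16.8  12. ] [ 507.  -342.5   12. ] 7.831609224917184 7.235002090662917
board [671.3 -16.1  46. ] [ 701.3 -253.    46. ] [ 605.2 -263.7   46. ] [574.5 -26.7  46. ] c [ 638.1 -139.9   46. ] [np.float64(97.37357002908712), np.float64(238.7965124018485), np.float64(96.75711007015288), np.float64(238.91650315726184)] 7.218522237960229 7.365910711820334
board side [671.3 -12.5  46. ] [ 701.9 -254.6   46. ] [ 607.  -268.8   46. ] [574.2 -28.5  46. ] [ 638.6 -141.1   46. ] 7.18915225740254 7.757537679405431
wedge [565.2  29.2  40. ] [511.6  22.5  40. ] [ 568.3 -169.6   40. ] [ 587.5 -170.4   40. ] 53.98997117824134
wedge s [558.9  49.4  40. ] [512.2  40.9  40. ]
mallet head [583.1 375.2  54. ] [557.6 270.9  54. ] [485.3 288.5  54. ] [513.1 391.7  54. ] [534.8 331.6  54. ] [np.float64(71.9212345780156), np.float64(107.41737686594361), np.float64(74.41579876826931), np.float64(106.85891818513556)] -13.731188724341337 -15.070307495135538
handle [355.  390.2  38. ] [347.5 365.3  38. ] [496.8 352.4  38. ] [492.4 328.2  38. ] -14.945152659056042 -14.3542249750292
```

```bash
cat >> h.py <<'E'
def go(x,y,z,yaw):
    s=robot.sense();p=s['tool_pos'];a=np.radians(s['orientation'][2]);d=np.array([x,y,z])-p
    dy=(yaw-s['orientation'][2]+180)%360-180
    print('t',round(s['clock'],2),'pos',np.round(p,1),'ori',np.round(s['orientation'],1),'F',np.round(s['wrist_force'],1),'w',round(s['gripper_width'],2),'j',np.round(s['joint_positions'],0))
    print('delta',np.round([np.cos(a)*d[0]+np.sin(a)*d[1],np.sin(a)*d[0]-np.cos(a)*d[1],-d[2]],1),'spin',round(-dy,1))
E
python3 - <<'E'
from h import *
np.set_printoptions(precision=1,suppress=True)
def T(x,y,z,ox=260,oy=110,n='top'): return at(n,ox+(x+.5)/6-.5,oy+(y+.5)/6-.5,z)
def J(p):
    a=np.radians(7.2);d=p[:2]-[600.4,-148];return d@[np.cos(a),np.sin(a)],d@[-np.sin(a),np.cos(a)]
for nm,p,z in[('cleat L tip',(250,412),38),('cleat R tip',(565,313),38),('cleat L near',(268,475),38),('butt far',(68,357),40),('butt near',(83,455),40),('tip',(438,307),40),('tipn',(438,342),40),('board L near',(172,335),46),('fence in L',(80,178),38)]:
    print(nm,np.array(J(T(*p,z))))
for nm,p in [('glue',(215,230)),('oil',(411,155))]: print(nm,at('top',p[0]*.64,p[1]*.64,100))
go(617,23,170,97.2)
E
```

```text
cleat L tip [-56.7  88.2]
cleat R tip [-28.7 -87.9]
cleat L near [-91.9  84.2]
butt far [-12.7 180.2]
butt near [-66.7 180.3]
tip [-15.6 -20.6]
tipn [-34.5 -17.4]
board L near [-10.5 123.6]
fence in L [ 84.6 158.9]
glue [633.3 444.5 100. ]
oil [778.8  48.9 100. ]
t 0.1 pos [260.  595.3 230.5] ori [180.    0.1  66.4] F [ 0.6 -0.2  0.3] w 1.0 j [-72.  19.   2.  84.  -1.  77.  -3.]
delta [-381.6  556.2   60.5] spin -30.8
```

carry_out([
  [-381,556,60],
  [-381,556,60],
  [-381,556,60],
  [-381,556,60],
  [-381,556,60],
  [-381,556,60],
  [-381,556,60],
  [-381,556,60],
  [-381,556,60],
  [-381,556,60],
], fingers=[-1,-1,-1,-1,-1,-1,-1,-1,-1,-1], spin=[-31,-31,-31,-31,-31,-31,-31,-31,-31,-31])

```text
clock: 1.35
tool_pos: [590.4, 66.0, 175.6]
orientation: [-180.0, -0.0, 97.4]
wrist_force: [1.5, 1.3, 0.0]
gripper_width: -0.003
```

```bash
python3 - <<'E'
from h import *
go(617,23,26,97.2)
E
```

```text
t 1.35 pos [590.4  66.  175.6] ori [-180.    -0.    97.4] F [1.5 1.3 0. ] w -0.0 j [-29.  15.  21.  97.  -6.  69.  92.]
delta [-46.1  20.8 149.6] spin 0.2
```

carry_out([
  [-46,21,60],
  [-46,21,120],
  [-46,21,145],
  [-46,21,150],
  [-46,21,150],
  [-46,21,150],
], fingers=[-1,-1,-1,-1,-1,-1], spin=[0,0,0,0,0,0])

```text
clock: 2.1
tool_pos: [617.9, 25.2, 28.0]
orientation: [179.8, -0.0, 97.4]
wrist_force: [0.5, 0.2, -0.2]
gripper_width: 0.006
```

```bash
python3 - <<'E'
from h import *
go(622.9+.125*33.8,-21.4-33.5,24,97.2)
im=snap('side','s1'); cv2.imwrite('pics/s1c.png',cv2.resize(im[100:220,160:300,::-1],None,fx=5,fy=5,interpolation=cv2.INTER_CUBIC))
E
```

```text
t 2.1 pos [617.9  25.2  28. ] ori [179.8  -0.   97.4] F [ 0.5  0.2 -0.2] w 0.01 j [-23.  27.  21. 101. -11.  54. 100.]
delta [-80.7  -1.2   4. ] spin 0.2
```

View pics/s1c.png

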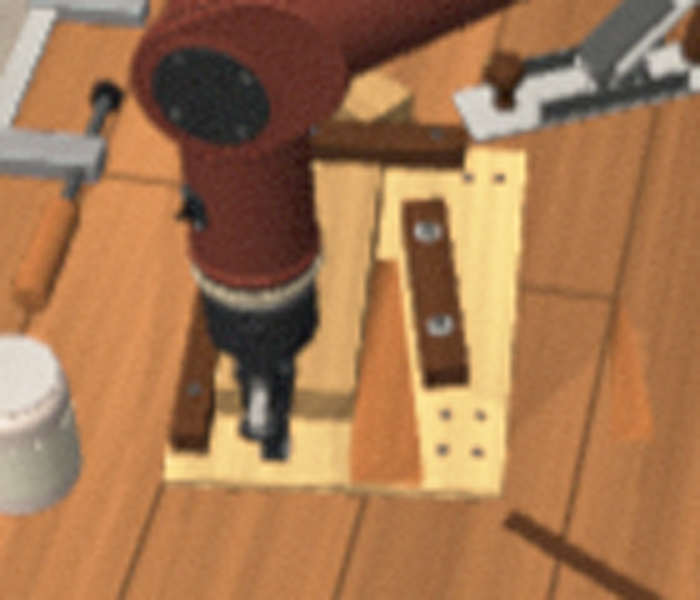

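The side view shows the shut fingers at about (275,440), in front of the board's end and clear of the wedge at (385,400). I'll push now in small steps.

carry_out([
  [-10,0,3],
  [-20,0,3],
  [-28,0,3],
  [-35,0,3],
  [-42,0,3],
  [-49,0,3],
  [-55,0,3],
  [-60,0,3],
], fingers=[-1,-1,-1,-1,-1,-1,-1,-1], spin=[0,0,0,0,0,0,0,0])

```text
clock: 3.15
tool_pos: [624.3, -34.9, 22.9]
orientation: [-180.0, -0.0, 97.4]
wrist_force: [-0.7, 2.6, 1.6]
gripper_width: 0.002
```

carry_out([
  [-2,0,0],
  [-4,0,0],
  [-4,0,0],
], fingers=[-1,-1,-1], spin=[0,0,0])

```text
clock: 3.52
tool_pos: [624.9, -38.8, 23.0]
orientation: [180.0, 0.0, 97.4]
wrist_force: [0.3, 2.4, 2.6]
gripper_width: -0.001
```

carry_out([
  [-2,0,0],
  [-4,0,0],
  [-4,0,0],
], fingers=[-1,-1,-1], spin=[0,0,0])

```text
clock: 3.9
tool_pos: [625.3, -41.6, 23.0]
orientation: [-180.0, -0.1, 97.4]
wrist_force: [-1.2, 5.5, 2.8]
gripper_width: -0.004
```

```bash
python3 - <<'E'
from h import *
im=snap('top','t2'); cv2.imwrite('pics/t2c.png',cv2.resize(im[110:210,260:390,::-1],None,fx=6,fy=6,interpolation=cv2.INTER_CUBIC))
E
```

```text
(no output)
```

View pics/t2c.png

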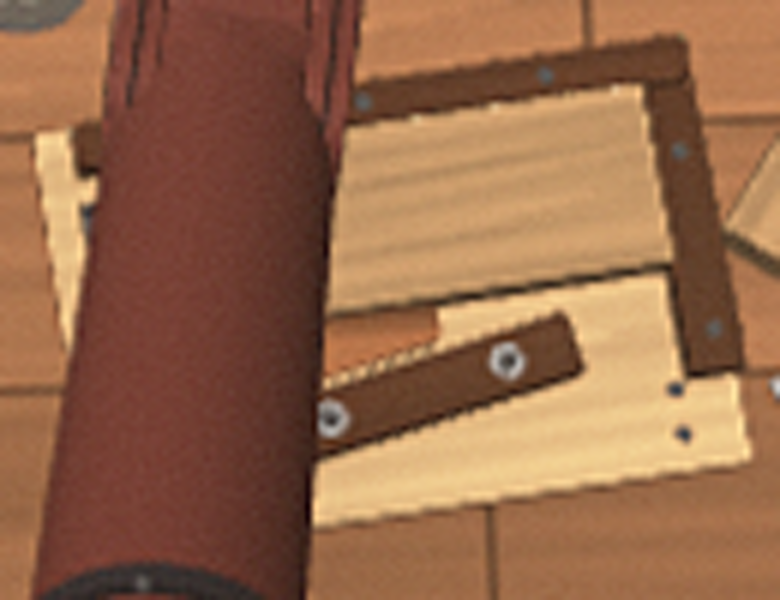

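The board's end is now up against the stop, at crop (645–670, 85–265). I'll press a little more to check that the force rises.

carry_out([
  [-2,0,0],
  [-3,0,0],
  [-4,0,0],
  [-4,0,0],
  [-4,0,0],
], fingers=[-1,-1,-1,-1,-1], spin=[0,0,0,0,0])

```text
clock: 4.58
tool_pos: [625.7, -41.7, 23.0]
orientation: [-180.0, -0.3, 97.6]
wrist_force: [-3.7, 15.1, 4.6]
gripper_width: -0.003
```

carry_out([
  [20,0,0],
  [45,0,-5],
  [60,0,-60],
  [100,-30,-120],
  [150,-60,-140],
  [200,-90,-140],
], fingers=[-1,-1,0,1,1,1], spin=[0,0,0,5,10,15])

```text
clock: 5.32
tool_pos: [515.8, 134.6, 164.3]
orientation: [179.8, -0.1, 82.1]
wrist_force: [0.9, 1.1, 0.1]
gripper_width: 0.848
```

```bash
python3 - <<'E'
from h import *
go(471,347,150,75.5)
im=cv2.imread('pics/side0.png'); cv2.imwrite('pics/malside.png',cv2.resize(im[240:300,190:280],None,fx=8,fy=8,interpolation=cv2.INTER_CUBIC))
E
```

```text
t 5.33 pos [515.8 134.6 164.3] ori [ 1.798e+02 -1.000e-01  8.210e+01] F [0.9 1.1 0.1] w 0.85 j [-39.   8.  21. 106.  -3.  66.  66.]
delta [204.2 -73.6  14.3] spin 6.6
```

View pics/malside.png

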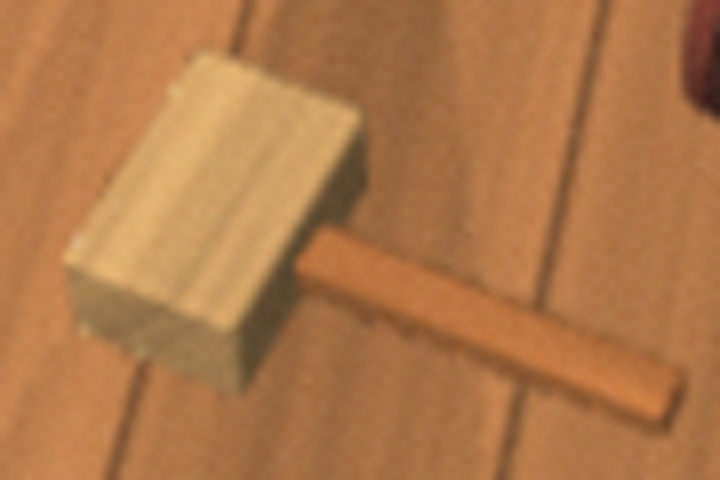

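```bash
python3 - <<'E'
from h import *
np.set_printoptions(precision=1,suppress=True)
S=lambda x,y,z:at('side',190+(x+.5)/8-.5,240+(y+.5)/8-.5,z)
M=[S(*p,54) for p in[(198,52),(362,113),(238,332),(68,260)]];print(*M,np.mean(M,0))
for i in range(4):
    d=M[i]-M[i-1];print(np.linalg.norm(d),np.degrees(np.arctan2(d[1],d[0])))
a=(S(330,227,38)+S(297,268,38))/2;b=(S(682,375,38)+S(665,410,38))/2
print(a,b,np.degrees(np.arctan2(*(a-b)[1::-1])))
E
```

```text
[558.  272.2  54. ] [489.  288.8  54. ] [513.2 392.5  54. ] [583.  373.5  54. ] [535.8 331.7  54. ]
104.36356569328194 -103.85521127236716
70.96577599748775 166.43705784246333
106.41500101001964 76.8601946854894
72.31308034693438 -15.187348820743278
[496.9 341.7  38. ] [352.4 379.3  38. ] -14.601491060979955
```

carry_out([
  [50,-18,10],
  [110,-40,14],
  [160,-58,14],
  [204,-74,14],
  [204,-74,14],
  [204,-74,14],
], fingers=[1,1,1,1,1,1], spin=[2,5,7,7,7,7])

```text
clock: 6.08
tool_pos: [469.6, 345.1, 148.0]
orientation: [180.0, 0.1, 75.4]
wrist_force: [0.5, -0.8, -0.5]
gripper_width: 0.996
```

```bash
python3 - <<'E'
from h import *
go(471,347,10,75.5)
E
```

```text
t 6.08 pos [469.6 345.1 148. ] ori [1.80e+02 1.00e-01 7.54e+01] F [ 0.5 -0.8 -0.5] w 1.0 j [-53.  15.  14. 100.  -4.  66.  38.]
delta [  2.2   0.9 138. ] spin -0.1
```

Both views agree on the mallet: head centre about (535, 332), yaw about -14.6°. I'll descend onto the handle.

carry_out([
  [2,1,50],
  [2,1,90],
  [2,1,120],
  [2,1,135],
  [2,1,139],
  [2,1,139],
], fingers=[1,1,1,1,1,1], spin=[0,0,0,0,0,0])

```text
clock: 6.82
tool_pos: [471.4, 347.9, 10.2]
orientation: [180.0, -0.1, 75.4]
wrist_force: [-0.1, 0.8, 0.4]
gripper_width: 1.001
```

```bash
python3 - <<'E'
from h import *
go(471,347,8,75.5)
im=snap('side','s3'); cv2.imwrite('pics/s3c.png',cv2.resize(im[200:310,170:300,::-1],None,fx=5,fy=5,interpolation=cv2.INTER_CUBIC))
E
```

```text
t 6.83 pos [471.4 347.9  10.2] ori [ 1.80e+02 -1.00e-01  7.54e+01] F [-0.1  0.8  0.4] w 1.0 j [-51.  24.  13. 106.  -7.  50.  40.]
delta [-1.  -0.2  2.2] spin -0.1
```

View pics/s3c.png

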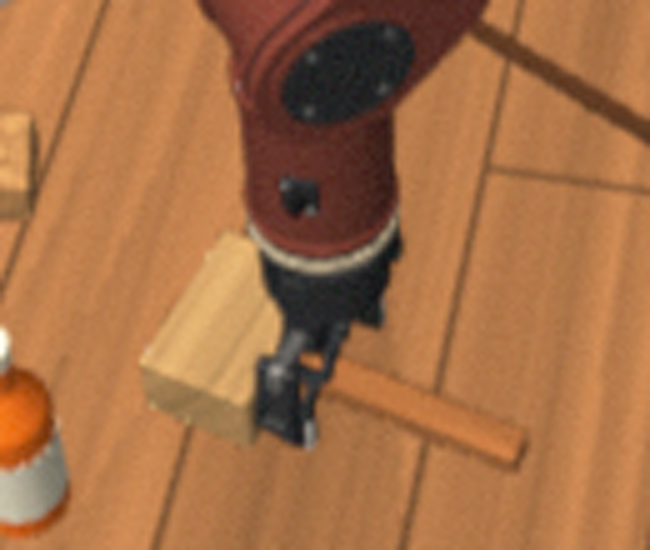

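The fingers at about (285,400) straddle the handle just behind the head. I'll back off 3 mm, lower 2 mm and close.

carry_out([
  [-1,-3,2],
  [-1,-3,2],
  [-1,-3,2],
  [-1,-3,2],
  [-1,-3,2],
  [-1,-3,2],
  [-1,-3,2],
  [-1,-3,2],
], fingers=[1,-1,-1,-1,-1,-1,-1,-1], spin=[0,0,0,0,0,0,0,0])

```text
clock: 7.88
tool_pos: [467.6, 347.7, 7.5]
orientation: [180.0, -0.0, 75.4]
wrist_force: [-0.4, 0.1, 4.7]
gripper_width: 0.268
```

carry_out([
  [0,0,-10],
  [0,0,-30],
  [0,0,-60],
  [0,0,-80],
  [0,0,-80],
  [0,0,-80],
], fingers=[-1,-1,-1,-1,-1,-1], spin=[0,0,0,0,0,0])

```text
clock: 8.62
tool_pos: [466.8, 347.2, 86.2]
orientation: [-179.9, 0.1, 75.4]
wrist_force: [0.2, -0.2, -4.6]
gripper_width: 0.274
```

```bash
python3 - <<'E'
from h import *
go(471,347,8,75.5)
im=snap('side','s4'); cv2.imwrite('pics/s4c.png',cv2.resize(im[200:310,170:300,::-1],None,fx=5,fy=5,interpolation=cv2.INTER_CUBIC))
E
```

```text
t 8.62 pos [466.8 347.2  86.2] ori [-1.799e+02  1.000e-01  7.540e+01] F [ 0.2 -0.2 -4.6] w 0.27 j [-52.  18.  14. 104.  -5.  59.  38.]
delta [ 0.9  4.1 78.2] spin -0.1
```

View pics/s4c.png

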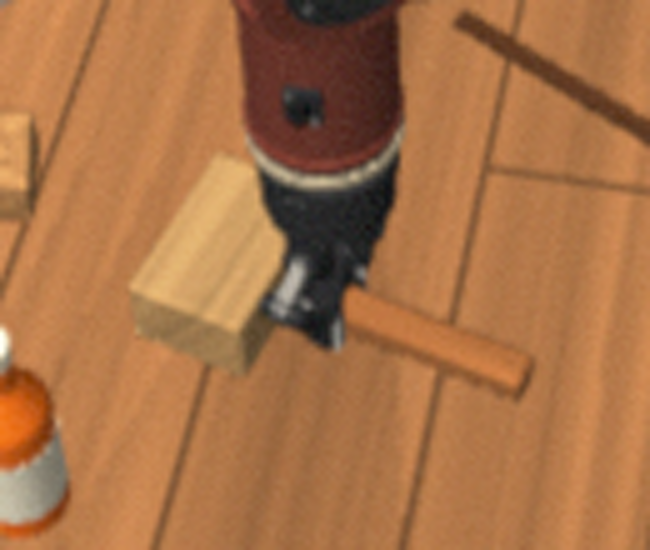

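```bash
cat >> h.py <<'E'
A=np.radians(7.2)
def jw(x,y): return 600.4+np.cos(A)*x-np.sin(A)*y, -148+np.sin(A)*x+np.cos(A)*y
def wj(p):
    d=np.array(p[:2])-[600.4,-148]; return d@[np.cos(A),np.sin(A)],d@[-np.sin(A),np.cos(A)]
E
python3 - <<'E'
from h import *
go(*jw(-108,275),86,97.2)
E
```

```text
t 8.68 pos [466.7 347.   86. ] ori [-1.799e+02  1.000e-01  7.540e+01] F [ 0.5 -0.3 -4.1] w 0.27 j [-52.  18.  14. 104.  -5.  59.  38.]
delta [-230.1   51.7   -0. ] spin -21.8
```

carry_out([
  [-30,7,0],
  [-75,17,0],
  [-125,28,0],
  [-170,38,0],
  [-205,46,0],
  [-225,51,0],
  [-230,52,0],
  [-230,52,0],
], fingers=[-1,-1,-1,-1,-1,-1,-1,-1], spin=[-4,-8,-12,-16,-20,-22,-22,-22])

```text
clock: 9.68
tool_pos: [459.6, 112.4, 86.9]
orientation: [-180.0, 0.0, 97.4]
wrist_force: [0.9, 0.4, -4.4]
gripper_width: 0.271
```

```bash
python3 - <<'E'
from h import *
go(*jw(-108,275),26,97.2)
for n in('top','side'):
    im=snap(n,n+'5')
    c=im[110:230,230:390] if n=='top' else im[120:250,180:310]
    cv2.imwrite(f'pics/{n}5c.png',cv2.resize(c[:,:,::-1],None,fx=4.5,fy=4.5,interpolation=cv2.INTER_CUBIC))
E
```

```text
t 9.68 pos [459.6 112.4  86.9] ori [-180.     0.    97.4] F [ 0.9  0.4 -4.4] w 0.27 j [-37.   6.  19. 118.  -2.  56.  81.]
delta [-1.  -1.  60.9] spin 0.2
```

View pics/top5c.png

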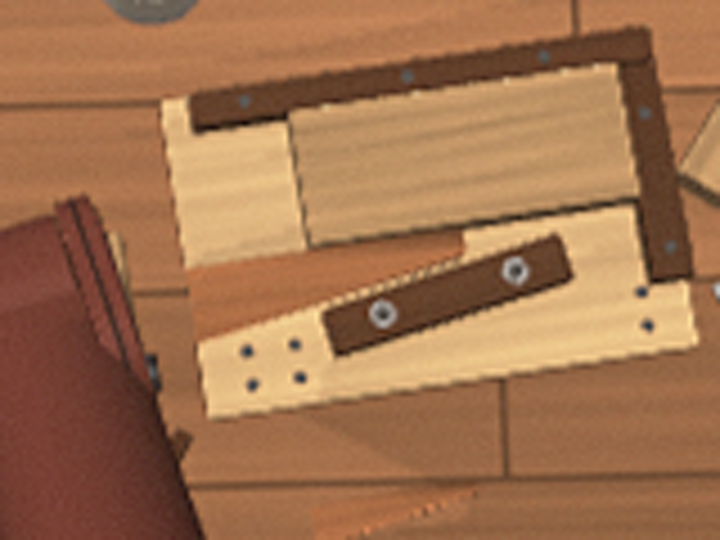

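View pics/side5c.png

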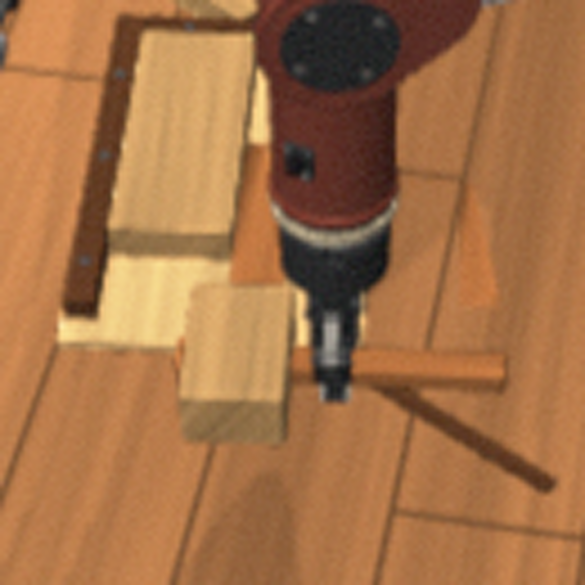

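```bash
python3 - <<'E'
from h import *
S=lambda x,y,z:wj(at('side',180+(x+.5)/4.5-.5,120+(y+.5)/4.5-.5,z))
P=[S(*p,133.4) for p in[(198,285),(295,285),(286,407),(180,400)]];print(np.round(P,1),np.mean(P,0), wj(robot.sense()['tool_pos']))
E
```

```text
[[ -2.7 226.4]
 [-72.8 222.6]
 [-75.1 337.5]
 [ -1.5 335.2]] [-38.0097152  280.45948938] (np.float64(-106.83306579853743), np.float64(276.64670676627776))
```

carry_out([
  [0,-1,30],
  [0,-1,55],
  [0,-1,61],
  [0,-1,61],
], fingers=[-1,-1,-1,-1], spin=[0,0,0,0])

```text
clock: 10.28
tool_pos: [458.9, 112.3, 26.4]
orientation: [-180.0, 0.0, 97.4]
wrist_force: [0.3, -0.5, -3.7]
gripper_width: 0.271
```

carry_out([
  [-10,0,0],
  [-22,0,0],
  [-34,0,0],
  [-46,0,0],
  [-56,0,0],
  [-40,0,0],
  [-20,0,0],
  [-20,0,0],
], fingers=[-1,-1,-1,-1,-1,-1,-1,-1], spin=[0,0,0,0,0,0,0,0])

```text
clock: 11.28
tool_pos: [461.2, 94.0, 26.3]
orientation: [-180.0, -0.0, 97.6]
wrist_force: [0.2, 0.1, -4.1]
gripper_width: 0.275
```

```bash
python3 - <<'E'
from h import *
s=robot.sense();print(wj(s['tool_pos']),s['tool_pos'][2])
im=snap('top','t6'); cv2.imwrite('pics/t6c.png',cv2.resize(im[110:210,260:390,::-1],None,fx=6,fy=6,interpolation=cv2.INTER_CUBIC))
E
```

```text
(np.float64(-107.77845114657528), np.float64(257.5646925027402)) 26.28359647088545
```

View pics/t6c.png

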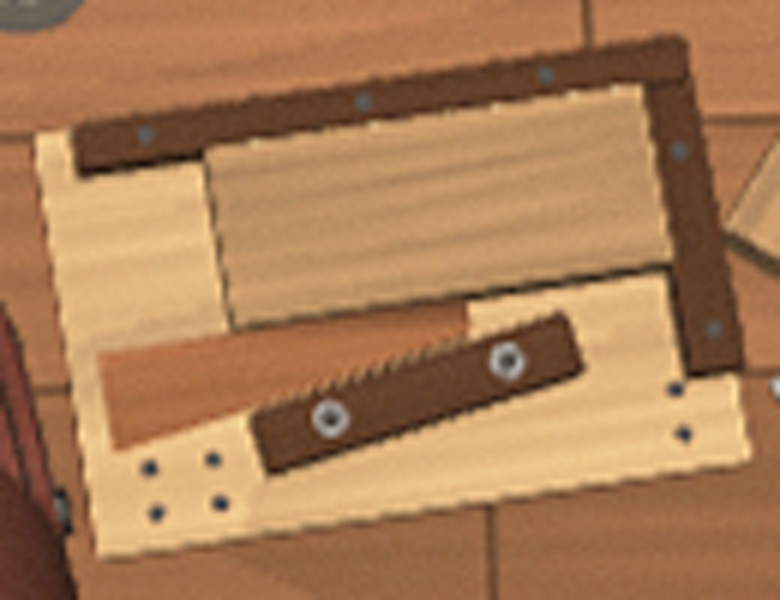

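The first tap moved the wedge about 16 mm (tip from crop x=438 to 468), and the mallet is off it. Next tap.

carry_out([
  [-12,0,0],
  [-24,0,0],
  [-36,0,0],
  [-47,0,0],
  [-56,0,0],
  [-45,0,0],
  [-30,0,0],
  [-30,0,0],
], fingers=[-1,-1,-1,-1,-1,-1,-1,-1], spin=[0,0,0,0,0,0,0,0])

```text
clock: 12.32
tool_pos: [465.0, 64.6, 26.3]
orientation: [-180.0, -0.0, 97.6]
wrist_force: [0.8, 0.5, -3.6]
gripper_width: 0.265
```

```bash
python3 - <<'E'
from h import *
s=robot.sense();print(wj(s['tool_pos']),s['tool_pos'][2])
im=snap('top','t7'); cv2.imwrite('pics/t7c.png',cv2.resize(im[110:210,260:390,::-1],None,fx=6,fy=6,interpolation=cv2.INTER_CUBIC))
E
```

```text
(np.float64(-107.64315794281576), np.float64(227.8736217730817)) 26.302949977389368
```

View pics/t7c.png

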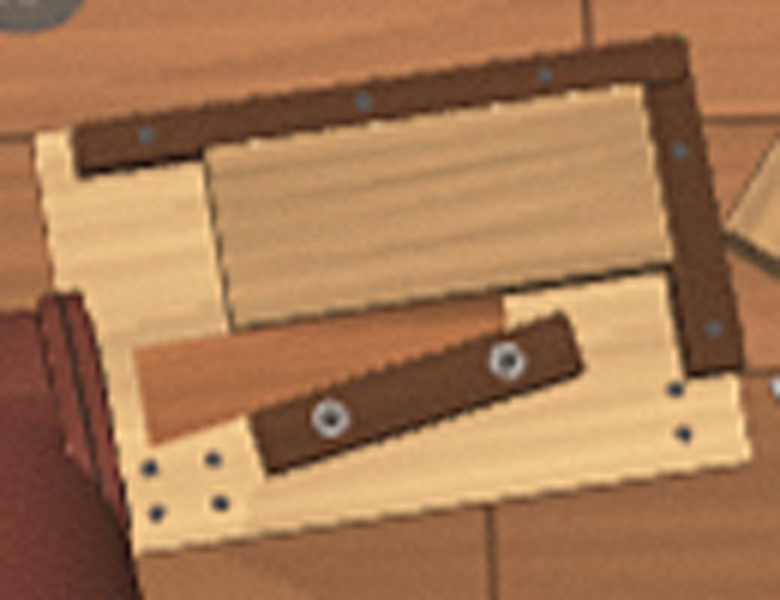

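carry_out([
  [-10,0,0],
  [-20,0,0],
  [-30,0,0],
  [-38,0,0],
  [-38,0,0],
  [-20,0,0],
  [-15,0,0],
  [-15,0,0],
], fingers=[-1,-1,-1,-1,-1,-1,-1,-1], spin=[0,0,0,0,0,0,0,0])

```text
clock: 13.38
tool_pos: [467.3, 47.6, 26.3]
orientation: [-180.0, 0.0, 97.5]
wrist_force: [0.6, 0.3, -4.0]
gripper_width: 0.269
```

```bash
python3 - <<'E'
from h import *
s=robot.sense();print(wj(s['tool_pos']),s['tool_pos'][2])
im=snap('top','t8'); cv2.imwrite('pics/t8c.png',cv2.resize(im[110:210,260:390,::-1],None,fx=6,fy=6,interpolation=cv2.INTER_CUBIC))
E
```

```text
(np.float64(-107.58193606051503), np.float64(210.76136120772813)) 26.33201331995793
```

View pics/t8c.png

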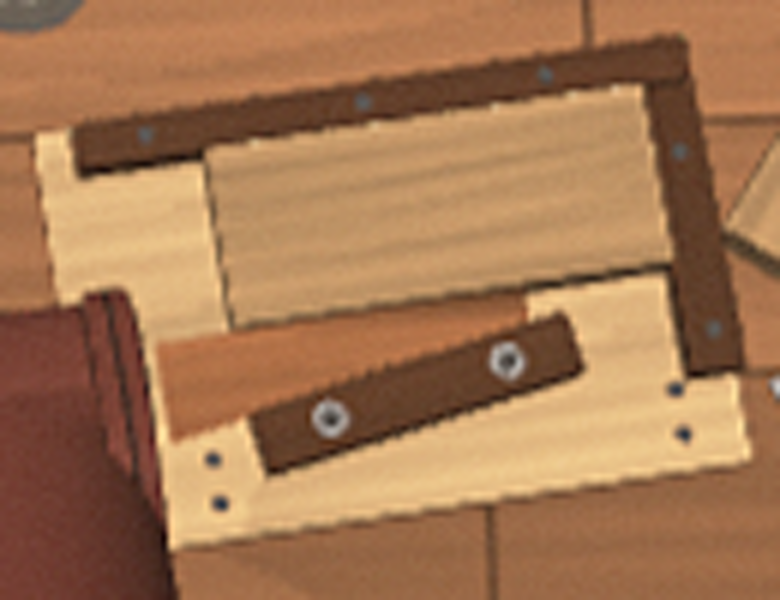

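Total advance so far is about 46 mm. Next is a smaller tap, and I'll read the force at contact.

carry_out([
  [-8,0,0],
  [-16,0,0],
  [-24,0,0],
  [-30,0,0],
], fingers=[-1,-1,-1,-1], spin=[0,0,0,0])

```text
clock: 13.92
tool_pos: [471.3, 16.9, 26.4]
orientation: [180.0, -0.0, 97.4]
wrist_force: [-0.2, 1.4, -3.8]
gripper_width: 0.272
```

carry_out([
  [0,0,0],
  [12,0,0],
], fingers=[-1,-1], spin=[0,0])

```text
clock: 14.18
tool_pos: [469.5, 29.3, 26.3]
orientation: [-180.0, 0.0, 97.3]
wrist_force: [0.5, 0.5, -3.9]
gripper_width: 0.272
```

```bash
python3 - <<'E'
from h import *
s=robot.sense();print(wj(s['tool_pos']),s['tool_pos'][2],s['wrist_force'])
im=snap('top','t9'); cv2.imwrite('pics/t9c.png',cv2.resize(im[110:210,260:390,::-1],None,fx=6,fy=6,interpolation=cv2.INTER_CUBIC))
E
```

```text
(np.float64(-107.6126596972371), np.float64(192.2872933126115)) 26.31663651433521 [ 0.48073226  0.53166948 -3.87157384]
```

View pics/t9c.png

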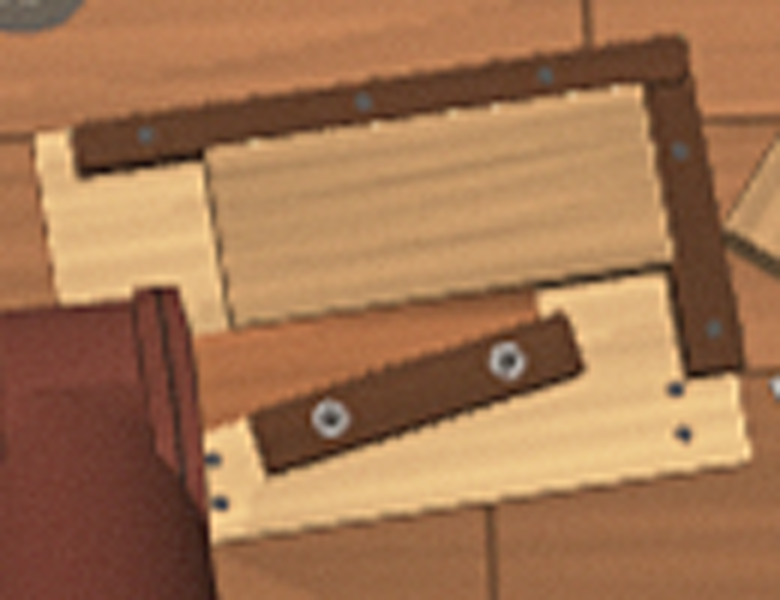

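carry_out([
  [-6,0,0],
  [-12,0,0],
  [-18,0,0],
  [-20,0,0],
], fingers=[-1,-1,-1,-1], spin=[0,0,0,0])

```text
clock: 14.72
tool_pos: [472.5, 9.9, 26.5]
orientation: [180.0, -0.0, 97.4]
wrist_force: [-2.0, 9.5, -3.5]
gripper_width: 0.273
```

carry_out([
  [0,0,0],
  [16,0,0],
  [16,0,0],
], fingers=[-1,-1,-1], spin=[0,0,0])

```text
clock: 15.1
tool_pos: [469.8, 25.8, 26.2]
orientation: [-180.0, 0.0, 97.5]
wrist_force: [0.4, 0.3, -3.5]
gripper_width: 0.274
```

carry_out([
  [-6,0,0],
  [-14,0,0],
  [-22,0,0],
  [-23,0,0],
], fingers=[-1,-1,-1,-1], spin=[0,0,0,0])

```text
clock: 15.6
tool_pos: [471.3, 8.2, 26.1]
orientation: [-179.8, -0.4, 97.7]
wrist_force: [-9.5, 27.3, 1.9]
gripper_width: 0.271
```

The wedge is jamming: 27 N with only about 1.5 mm further advance. I'll retreat and give a few firmer taps.

carry_out([
  [12,0,0],
  [22,0,0],
  [22,0,0],
  [12,0,0],
  [-1,0,0],
], fingers=[-1,-1,-1,-1,-1], spin=[0,0,0,0,0])

```text
clock: 16.23
tool_pos: [470.8, 6.5, 26.0]
orientation: [-179.7, -0.4, 97.6]
wrist_force: [-20.8, 48.3, 8.7]
gripper_width: 0.276
```

carry_out([
  [12,0,0],
  [22,0,0],
  [22,0,0],
  [10,0,0],
  [-2,0,0],
], fingers=[-1,-1,-1,-1,-1], spin=[0,0,0,0,0])

```text
clock: 16.85
tool_pos: [470.8, 6.1, 26.0]
orientation: [-179.7, -0.5, 97.8]
wrist_force: [-22.2, 46.8, 7.2]
gripper_width: 0.273
```

carry_out([
  [15,0,0],
  [35,0,0],
  [50,0,0],
  [50,0,0],
], fingers=[-1,-1,-1,-1], spin=[0,0,0,0])

```text
clock: 17.35
tool_pos: [467.1, 49.6, 26.3]
orientation: [180.0, 0.0, 97.5]
wrist_force: [0.8, -0.8, -4.1]
gripper_width: 0.271
```

```bash
python3 - <<'E'
from h import *
s=robot.sense();print(wj(s['tool_pos']),s['tool_pos'][2],s['wrist_force'])
im=snap('top','t10'); cv2.imwrite('pics/t10c.png',cv2.resize(im[110:210,260:390,::-1],None,fx=6,fy=6,interpolation=cv2.INTER_CUBIC))
im=snap('side','s10');cv2.imwrite('pics/s10c.png',cv2.resize(im[115:235,180:300,::-1],None,fx=5,fy=5,interpolation=cv2.INTER_CUBIC))
E
```

```text
(np.float64(-107.5293683876192), np.float64(212.7553738360153)) 26.291299224011958 [ 0.76549566 -0.78483681 -4.12847175]
```

View pics/t10c.png

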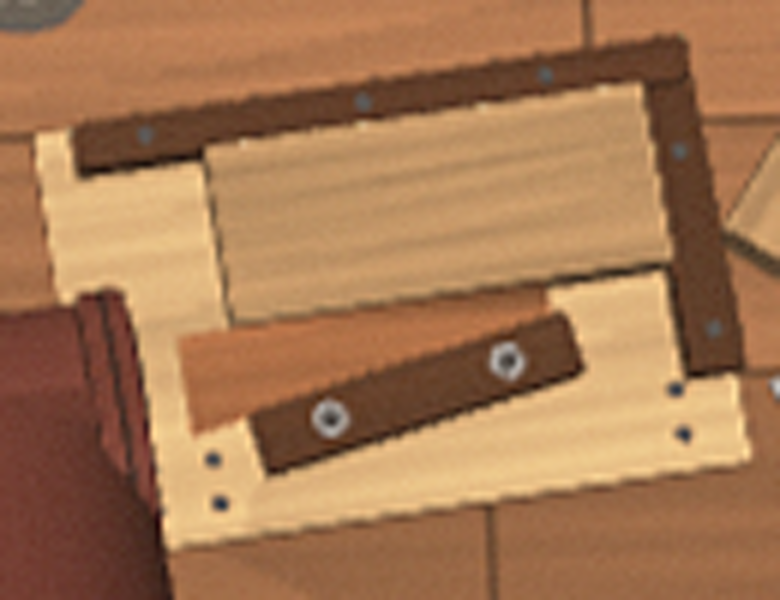

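View pics/s10c.png

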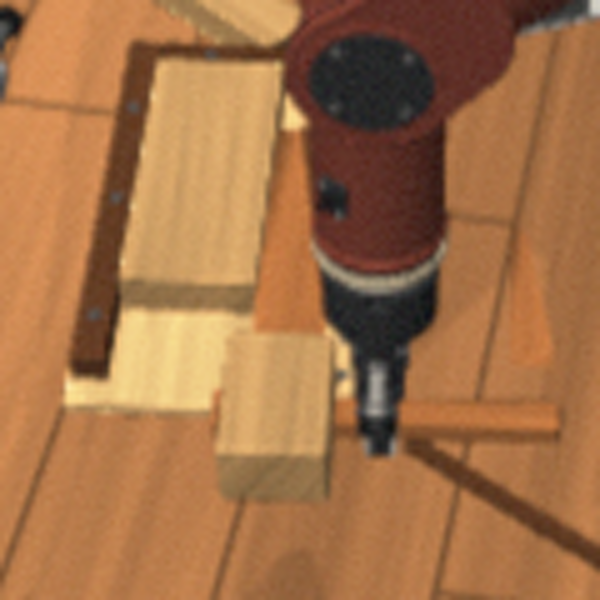

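The last two taps at about 48 N stopped within 0.4 mm of each other, so the wedge is jammed. The top view shows the board flush at the fence and stop, with the wedge between board and cleat. Now I'll return the mallet to its old place.

carry_out([
  [15,0,0],
  [40,0,-20],
  [65,0,-45],
  [65,0,-60],
  [65,0,-60],
], fingers=[-1,-1,-1,-1,-1], spin=[0,0,0,0,0])

```text
clock: 18.08
tool_pos: [459.3, 113.9, 87.2]
orientation: [179.9, -0.0, 97.4]
wrist_force: [0.9, -0.4, -4.6]
gripper_width: 0.268
```

```bash
python3 - <<'E'
from h import *
go(467.6,347.7,70,75.4)
E
```

```text
t 18.07 pos [459.3 113.9  87.2] ori [179.9  -0.   97.4] F [ 0.9 -0.4 -4.6] w 0.27 j [-37.   6.  19. 118.  -2.  56.  80.]
delta [230.8  38.3  17.2] spin 22.0
```

carry_out([
  [30,5,0],
  [75,12,0],
  [125,21,0],
  [175,29,5],
  [210,35,10],
  [226,38,15],
  [231,38,17],
  [231,38,17],
  [231,38,17],
], fingers=[-1,-1,-1,-1,-1,-1,-1,-1,-1], spin=[4,8,12,16,20,22,22,22,22])

```text
clock: 19.2
tool_pos: [467.0, 346.4, 69.3]
orientation: [180.0, 0.0, 75.3]
wrist_force: [-0.6, -0.9, -4.5]
gripper_width: 0.271
```

```bash
python3 - <<'E'
from h import *
go(467.6,347.7,8,75.4)
im=snap('side','s11'); cv2.imwrite('pics/s11c.png',cv2.resize(im[200:310,170:300,::-1],None,fx=5,fy=5,interpolation=cv2.INTER_CUBIC))
E
```

```text
t 19.2 pos [467.  346.4  69.3] ori [180.    0.   75.3] F [-0.6 -0.9 -4.5] w 0.27 j [-52.  19.  13. 105.  -5.  57.  39.]
delta [ 1.4  0.3 61.3] spin -0.1
```

View pics/s11c.png

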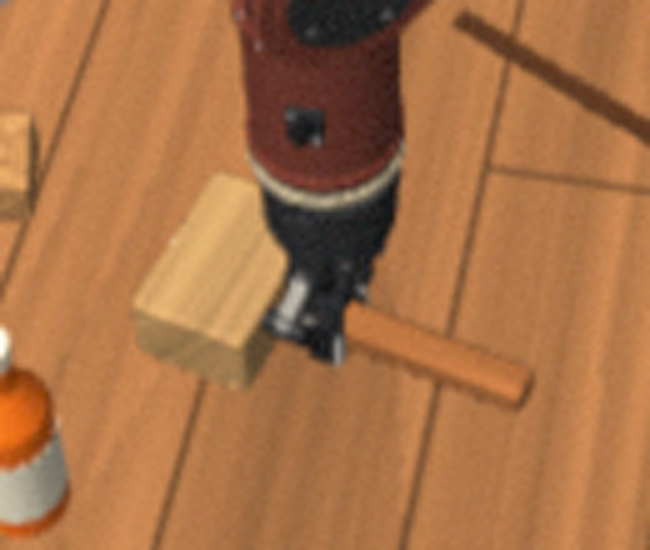

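The mallet hangs level over its old spot, with the head at about (210,280). I'll lower it gently.

carry_out([
  [0,0,20],
  [0,0,40],
  [0,0,52],
  [0,0,57],
  [0,0,60],
  [0,0,61],
  [0,0,61],
], fingers=[-1,-1,-1,-1,-1,-1,-1], spin=[0,0,0,0,0,0,0])

```text
clock: 20.12
tool_pos: [466.8, 348.0, 8.7]
orientation: [180.0, -0.0, 75.4]
wrist_force: [-0.6, 0.3, -3.1]
gripper_width: 0.272
```

carry_out([
  [0,0,1],
  [0,0,2],
  [0,0,2],
], fingers=[-1,-1,-1], spin=[0,0,0])

```text
clock: 20.5
tool_pos: [466.7, 348.2, 7.5]
orientation: [180.0, -0.0, 75.4]
wrist_force: [-4.1, -1.1, 8.5]
gripper_width: 0.273
```

carry_out([
  [0,0,0],
  [0,0,0],
  [0,0,0],
  [0,0,0],
  [0,0,0],
  [0,0,0],
  [0,0,0],
  [0,0,0],
], fingers=[-0.3,0,0.4,0.8,1,1,1,1], spin=[0,0,0,0,0,0,0,0])

```text
clock: 21.5
tool_pos: [466.5, 347.8, 6.3]
orientation: [-180.0, 0.0, 75.4]
wrist_force: [0.1, -0.2, 0.3]
gripper_width: 0.995
```

carry_out([
  [0,0,-20],
  [0,0,-60],
  [0,0,-120],
  [0,0,-160],
  [60,-60,-170],
  [110,-110,-170],
  [110,-110,-170],
  [110,-110,-170],
], fingers=[1,1,1,1,1,1,1,1], spin=[0,0,0,0,0,0,0,0])

```text
clock: 22.5
tool_pos: [385.2, 484.6, 176.0]
orientation: [-179.9, -0.0, 75.7]
wrist_force: [-0.2, -0.9, -0.7]
gripper_width: 0.999
```

```bash
python3 - <<'E'
from h import *
s=robot.sense();print(s['clock'],s['tool_pos'],s['wrist_force'],s['gripper_width'])
for n in('top','side'):
    im=snap(n,n+'12'); cv2.imwrite(f'pics/{n}12b.png',cv2.resize(im[:,:,::-1],(800,600),interpolation=cv2.INTER_CUBIC))
    if n=='top':cv2.imwrite('pics/t12c.png',cv2.resize(im[110:210,260:390,::-1],None,fx=6,fy=6,interpolation=cv2.INTER_CUBIC))
E
```

```text
22.5 [385.21231184 484.62407103 176.04566754] [-0.19277918 -0.92758318 -0.71347243] 0.9991293270506102
```

View pics/top12b.png

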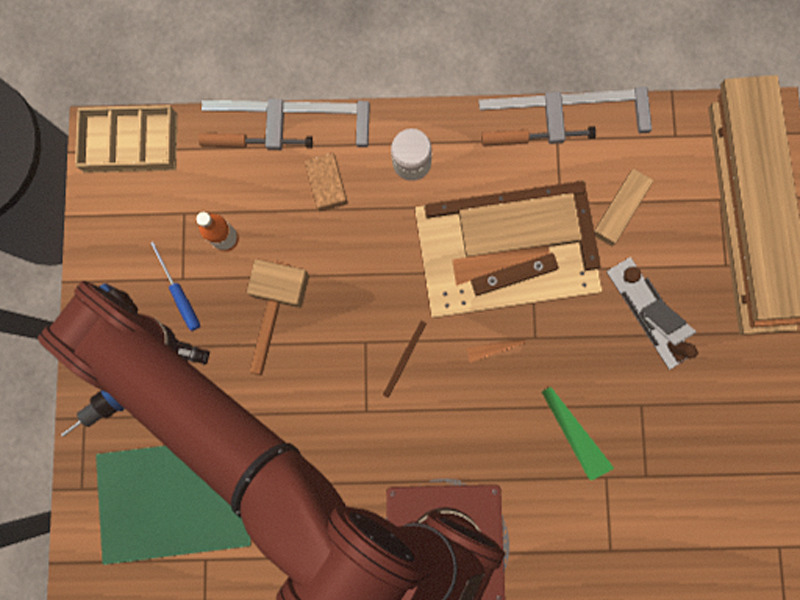

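View pics/side12b.png

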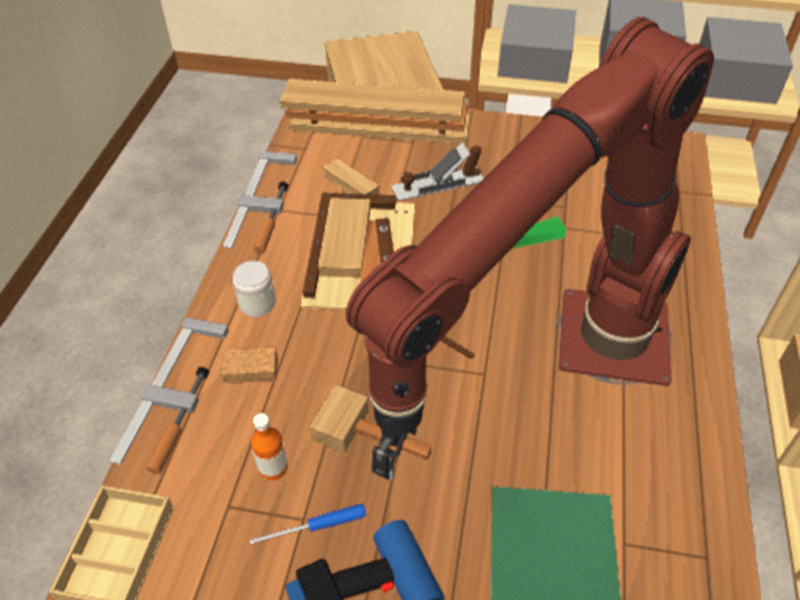

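View pics/t12c.png

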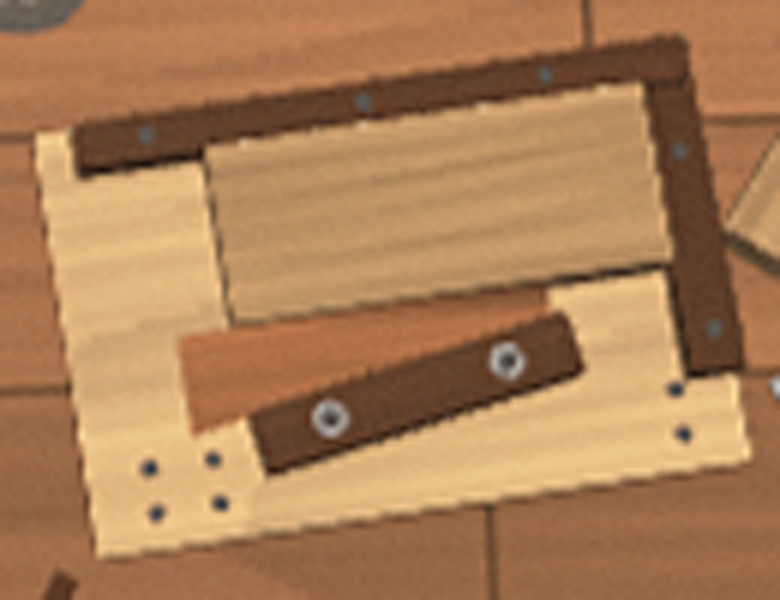

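The mallet lies flat at (275,300) top, where it was at the start. The bystanders sit at their starting pixels. In the crop the wedge tip is still at (548,300), and the board is tight in the corner. I'll hand in.

```bash
python3 -c "
from h import *
print(robot.close_job())"
```

```text
the job is handed in; nothing more can be done
None
```

I've handed the job in at 22.6 s. The board is against the end stop, the wedge is driven in and jammed, and the mallet lies flat back where it started. The hand-in gave no verdict.

- **Board:** I pushed it about 34 mm with shut fingers until it stopped moving at 15 N. The last top view shows its end at the stop and its side flush along the fence.
- **Wedge:** I drove it in with seven taps of the mallet, about 57–60 mm in all, and the gripper never touched it. The first four moved it about 16, 18, 12 and 6.5 mm with little resistance. The last two pressed it at about 48 N and stopped within 0.4 mm of each other. It had not moved in the picture taken after I put the mallet down.
- **Mallet and bystanders:** The mallet is off the clamping board, and the bystanders I could see sit at their starting pixels in the final pictures.

**Not checked or off plan:**
- I could not measure how hard the wedge presses on the board by itself (the 12 N needed). I judged it from the stalled taps and from the wedge staying put.
- The last taps, at about 48 N (51–54 N total at the wrist), were well above the suggested 10 to 20 N. They stayed under the 120 N wrist limit.

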